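# Clamp the specimen dish and hold the sprung filter over it

### The arm

A 7-joint arm with a two-finger parallel gripper is mounted at the origin on the work surface. World frame = base frame: x ahead of the robot, y to its left, z up, the work surface at z = 0. Lengths are in m, angles in rad, forces in N, time in s.
With the tool pointing down it reaches from about 0.425 to 1.025 m from the base axis. Payload 9.4 kg.
Tool frame: the origin (TCP) lies midway between the tips of the shut fingers; the grasp point (between the pads) lies 19 mm behind it; x points along the fingers, y is the direction in which the jaws open and shut, and the axes are right-handed (so a half turn about x gives the same grasp; the last joint's range is limited). The gripper opens to 93 mm and grips with 3 to 60 N. Pads are 15 mm wide; open, the fingers measure 128 mm over their backs; the gripper's body (75 mm by 188 mm) begins 65 mm behind the grasp point.
Start: joints at [-0.077, 0.599, -0.003, 1.599, 0.002, 0.943, -0.08], TCP at [0.725, -0, 0.219] pointing down, gripper open.
Joint ranges: [-2.57, 2.57], [-0.35, 1.97], [-1.29, 1.29], [0.11, 2.56], [-1.05, 4.19], [0.11, 1.86], [-2.63, 2.63]. Speed limits (rad/s): [2.22, 2.22, 3.01, 3.01, 3.14, 3.14, 3.14].

### API

Orientations are given as a unit quaternion [w, x, y, z].
In Python, from workcell import monitor, grab_frame, robot gives the robot as it stands. The module is installed in compiled form; this text tells all that it offers.
- The arm moves only by the tool drive_tool, never from a script. Its argument "increments" is a list of rows, each a list of 7 numbers: the shift along the tool's x, y, z in mm, then the turn, a rotation vector about the tool's x, y, z in degrees, then the opening, from 0 (shut) to 1 (fully open). A call has 1 to 10 rows; each row is the pose to reach, as a shift and turn from the pose commanded when the call began, along the tool's axes at that moment; what a row does not reach only later rows make up. A row lasts 1/8 s, in which the tool goes at most 62.5 mm and 10.7 degrees, less where a joint would pass 70% of its speed; a pose out of reach is approached as far as the arm can. A call with a gripper value outside its range is refused whole. The fingers move at their own pace and stop on an object; the grip force is fixed at half the most. Time passes only in rows, so rows that repeat a pose let the fingers close. It gives the time, the measured TCP pose, the force and the opening at its end, in the units of the state.
- monitor.get_obs(): the state, without advancing time (a new reading comes with each control period).
- grab_frame(name): name is "scene" or "side" or "wrist"; returns a dict with "frame" (480x640x3 uint8, blue, green, red), "vfov" (degrees; the focal length in pixels is half the picture's height over the tangent of half this angle, whatever the lens; pixels are square), "cx", "cy" (the principal point, pixels), "position" and "attitude" of the camera in the world; the wrist camera has in their place "hand_eye" (4x4, takes a point from camera to tool coordinates, whose origin is the TCP and whose axes are the tool frame's). Camera axes: x right, y up, looking along -z (the intrinsics and any distortion apply to the point x, -y, -z); pixel columns grow to the right and rows downward; lengths in m; the calibration is good to about 2 mm. A picture is of the moment at which its call begins: read the wrist's pose just before it. There is no depth.
- robot.finish_job(): hands the job in, once; it reports no verdict.
The state is a dict: "time": time; "q": joint angles; "qd": joint speeds; "joint_efforts": joint torques, N m; "tool_pos": TCP position; "orientation": TCP orientation; "ft_force": force on the tool from outside, world axes, zero at the start; "ft_torque": the same for the moment, N m; "grip_width": finger opening in m.
Only numpy, scipy, OpenCV 4.12 (cv2) and the standard library are available. Lean on these libraries where they do the work, as an engineer would, in place of code of your own. Each camera call takes 0.05 s, during which the arm holds its last target. There are 200 camera calls.

### The job

Get the specimen dish ready for a photograph on the microscope's light base: slide the red-tabbed jaw along its track until the dish is nipped firmly between it and the fixed steel jaw. Then swing the spring-return filter arm (it has a blue peg to hold it by) over the dish as far as its stop and keep holding it there: finish while still holding it, because it springs back if let go. Leave the dish clamped and do not disturb the eyepiece, bottle and jar.

Things in the scene. Friction and masses are not known exactly. Their poses are not given: they have to be found in the camera images.
- light_base: Fixed grey microscope light base, deck 300 mm (x) by 360 mm (y), 60 mm above the table, with a lit round window of 112 mm in its middle. Origin on the table under the window's centre, z up. Its pose differs at each start. A black lamp house 50 mm high stands at its +x edge; an aluminium column socket, 50 mm across, top at z = 115 mm, at (115, 135) mm in its frame
- fixed_jaw: Steel jaw fixed on the deck, 56 mm (x) by 14 mm (y) by 22 mm high. Its frame is that of light_base raised to the deck: its flat gripping face, which looks to -y, lies at y = +30 mm
- sliding_jaw (a joint): Travel of the sliding jaw towards the fixed jaw, along light_base's +y, m. 0 = fully open; 0.045 = shut on the dish; end of travel 0.06. Starts between 0 and 0.018, slides against about 2.5 N of friction and stays where it is left. Once the dish is nipped the push needed rises steeply: 7 to 10 N on the tab is plenty
- jaw_tab (a point): Point on the middle of the red upright tab of the sliding jaw, 35 mm above the deck (z = 95 mm). Tab 30 mm wide (light_base x), 14 mm thick (y), top 53 mm above the deck. Bare deck beside it and behind it (-y); ahead (+y) a bar 20 mm wide, 11 mm high leads to the jaw plate (50 mm wide, 23 mm high, gripping face 70 mm ahead of the tab's middle)
- dish: Loose round sealed white specimen dish, 60 mm across, 18 mm high, about 55 to 115 g, standing on the lit window between the jaws but touching neither at the start; origin at the centre of its underside. Clamped, its centre is at about y = 0 in light_base's frame
- filter_arm (a joint): Swing of the filter arm about its upright pivot, rad: 0 = at rest (sprung back), 1.10 = hard against its stop, filter over the window; grows counter-clockwise seen from above. A spring drives it back to 0: at the blue peg about 1.6 N at rest, rising to 4.2 N at the stop
- filter_peg (a point): Middle of the upright blue peg on the filter arm: 14 mm in diameter, 46 mm tall, 65 mm from the pivot axis; bottom 42 mm and top 88 mm above the deck, this point 67 mm above it (z = 127 mm). Free air around it above the arm; it may be pinched from any side and turns freely with the arm between the fingers
- filter_pivot (a point): Point on the upright pivot axis of the filter arm, 39 mm above the deck; fixed to light_base at (0, 115) mm in its frame. The pivot's steel cap is 28 mm across, its top 45 mm above the deck
- eyepiece: Bystander: loose black eyepiece, 38 mm across, 48 mm tall, upright on the deck on the +x side of the window; origin at its underside
- bottle: Bystander: amber bottle with black cap, 50 mm across, 100 mm tall, on the table beside the light base; origin at its underside
- jar: Bystander: glass jar with white cap, 60 mm across, 65 mm tall, on the table beside the light base; origin at its underside
- jaw_face (a point): Middle of the sliding jaw's flat gripping face (it looks to light_base's +y), 12 mm above the deck; the jaw plate behind it is aluminium, 50 mm wide, 12 mm thick, 23 mm high
- filter (a point): Centre of the amber filter in its black ring (64 mm across) at the end of the flat steel filter arm, 115 mm from the pivot axis; the arm's and ring's underside is 36 mm, their top 42 to 43 mm above the deck, so they pass over dish and jaws
There are look-alikes about, which are no part of the job. What is shaped like the dish but purple or yellow is not meant.

How it is judged:
On the way, in this order (a step that is already met when the one before it is completed fails the run):
1. the dish is nipped: the sliding jaw presses it against the fixed jaw with more than 1 N (contact force between each of sliding_jaw, fixed_jaw and dish above 1 N), for 0.2 s.
2. the filter arm is swung to its stop by the robot (value of joint filter_arm above 1.05 rad and value of joint sliding_jaw above 0.042 m), for 0.3 s.
At the end, for the whole second after the job is handed in: The robot is still holding the filter arm within 0.05 rad of its stop (joint above 1.05) with more than 1 N, nothing else props it; the dish lies flat between the jaws, the sliding jaw within 3 mm of shut on it, the dish within 4 mm across and 20 mm along the jaws of the window's centre (all of step 2 and contact force between any of the fingers, the arm and filter_arm above 1 N and contact force between filter_arm and dish below 0.1 N and contact force between filter_arm and eyepiece below 0.1 N and value of joint sliding_jaw below 0.048 m and y of dish in the frame of light_base between -0.004 and 0.004 m and x of dish in the frame of light_base between -0.02 and 0.02 m and angle between dish's own z axis and vertical below 0.1 rad); the arm keeps its last pose, push and grip.
It fails at once if the eyepiece, bottle or jar is disturbed (moved more than 15 mm) (distance of any of eyepiece, bottle, jar from where it was at the start of the episode above 0.015 m).
It fails at once if the dish is tipped over (angle between dish's own z axis and vertical above 0.5 rad).
It also fails if it takes over 42 s, if anything falls off the work surface, if the arm or the gripper's body presses on something with over 40 N, if the wrist force passes 120 N, or if a joint passes its speed limit or range.

## Working session

There is one attempt and no reset: what is moved stays moved. The work goes in short steps, Python scripts to look and compute and a tool call to move; the robot and the scene stay as the last step left them, time stands still between calls to the robot, and variables do not carry over. Pictures are saved under pics/ and viewed, about 8 in all and at most 12, crops included, and the job is handed in when it is done.

Besides the shell and the picture viewer there is one more tool, called after "Call:" in YAML: its name, and indented under it one key for each argument. drive_tool: Moves the arm, as the interface text tells. Its arguments: {"type":"object","properties":{"increments":{"type":"array"}},"required":["increments"]}

```bash
mkdir -p pics
cat > h.py <<'E'
import numpy as np, cv2
from workcell import monitor, grab_frame, robot
from scipy.spatial.transform import Rotation as R
def rot(a):
    a=np.array(a,float)
    return a if a.shape==(3,3) else R.from_quat(a,scalar_first=True).as_matrix()
def cam(name):
    o=monitor.get_obs(); f=grab_frame(name)
    if 'hand_eye' in f:
        T=np.eye(4);T[:3,:3]=rot(o['orientation']);T[:3,3]=o['tool_pos'];T=T@np.array(f['hand_eye']);f['Rm'],f['p']=T[:3,:3],T[:3,3]
    else: f['Rm'],f['p']=rot(f['attitude']),np.array(f['position'])
    f['f']=240/np.tan(np.radians(f['vfov'])/2)
    return f
def ray(f,u,v):
    d=np.array([(u-f['cx'])/f['f'],-(v-f['cy'])/f['f'],-1]);return f['Rm']@d
def onz(f,u,v,z):
    d=ray(f,u,v);return f['p']+d*(z-f['p'][2])/d[2]
def proj(f,P):
    c=f['Rm'].T@(np.array(P)-f['p']);return np.array([f['cx']+f['f']*c[0]/-c[2],f['cy']-f['f']*c[1]/-c[2]])
E
python3 - <<'E'
from h import *
fs=[cam(n) for n in('scene','side','wrist')]
for n,f in zip(('scene','side','wrist'),fs):
    cv2.imwrite(f'pics/{n}0.png',f['frame']); print(n,[k for k in f if k not in('frame',)],f['vfov'],f['cx'],f['cy'],f['p'].round(3),ray(f,320,240).round(2), {k:v for k,v in f.items() if 'dist' in k})
print(monitor.get_obs())
E
```

```text
scene ['vfov', 'cx', 'cy', 'position', 'attitude', 'Rm', 'p', 'f'] 52.443550575661575 323.9664414894996 237.49643790867992 [ 0.925 -0.529  1.034] [-0.29  0.48 -0.83] {}
side ['vfov', 'cx', 'cy', 'position', 'attitude', 'Rm', 'p', 'f'] 48.80567696682563 324.29446946336776 237.3804873771419 [ 0.003 -0.947  1.022] [ 0.41  0.65 -0.64] {}
wrist ['vfov', 'cx', 'cy', 'hand_eye', 'Rm', 'p', 'f'] 63.72025149732673 318.2808643985689 237.16372112806727 [0.723 0.076 0.384] [ 0.   -0.28 -0.96] {}
{'time': 0.15, 'q': array([-0.07669083,  0.59999791, -0.0025371 ,  1.59988883,  0.00182475,
        0.94289742, -0.0798059 ]), 'qd': array([ 0.00157222, -0.00297811,  0.00100801, -0.00122886,  0.00080995,
        0.00139541, -0.00073011]), 'joint_efforts': array([ 4.23705205e-03, -7.65584278e+01,  1.49971146e+00, -2.52563953e+01,
       -5.22377843e-02,  1.48844108e-02,  9.41959070e-05]), 'tool_pos': array([ 7.24662249e-01, -2.38665780e-05,  2.17938051e-01]), 'orientation': array([-0.49975194, -0.49965686, -0.50027417,  0.50031668]), 'ft_force': array([-0.24969736,  0.15412217,  0.30982981]), 'ft_torque': array([-0.04086017, -0.01916135, -0.0383302 ]), 'grip_width': 0.09251929987334938}
```

View pics/scene0.png

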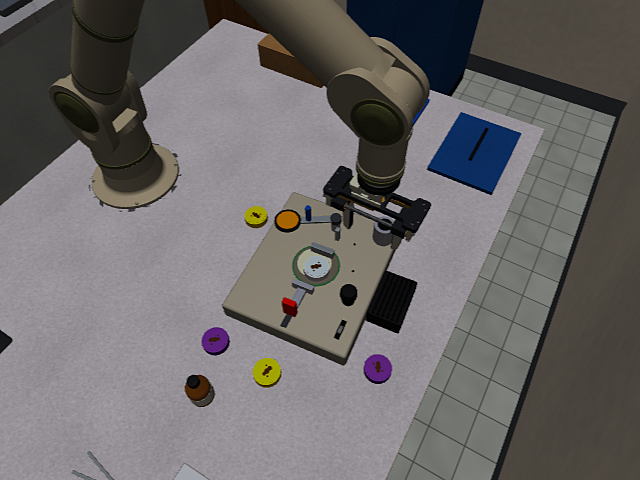

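View pics/wrist0.png

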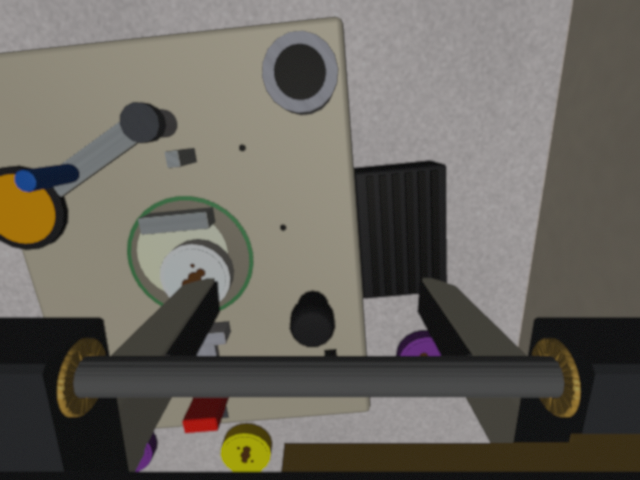

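Scene view: dish (white, 316,266) on the lit window, red tab (289,306), blue peg (308,212), pivot cap (336,217), eyepiece (348,294), bottle (199,389). The purple and yellow discs (256,215; 215,340; 267,372; 378,368) are look-alikes standing off the base. The wrist view agrees: dish (193,275), peg top (27,180), pivot (143,122), tab (203,415).

```bash
cat >> h.py <<'E'
def blobs(f,col,amin=15):
    h=cv2.cvtColor(f['frame'],cv2.COLOR_BGR2HSV);H,S,V=cv2.split(h)
    m={'red':((H<5)|(H>175))&(S>190)&(V>80),'blue':(H>105)&(H<125)&(S>150)&(V>60),'green':(H>45)&(H<85)&(S>60)&(V>40)}[col].astype(np.uint8)
    n,l,s,c=cv2.connectedComponentsWithStats(m)
    return [(s[i],c[i].round(1),np.argwhere(l==i)[:,::-1]) for i in range(1,n) if s[i][4]>=amin]
def tri(f1,p1,f2,p2):
    d1=ray(f1,*p1);d2=ray(f2,*p2);t=np.linalg.lstsq(np.c_[d1,-d2],f2['p']-f1['p'],rcond=None)[0]
    a=f1['p']+d1*t[0];b=f2['p']+d2*t[1];return (a+b)/2,np.linalg.norm(a-b)
E
python3 - <<'E'
from h import *
for n in('scene','side','wrist'):
    f=cam(n)
    for c in('red','blue','green'):
        for s,ce,pts in blobs(f,c):
            print(n,c,s.tolist(),ce.tolist(), 'top',pts[0].tolist(),'bot',pts[-1].tolist())
            if c=='green' and s[2]>25:
                e=cv2.fitEllipse(cv2.convexHull(pts.astype(np.int32)));print('  ell',e,'c',onz(f,*e[0],.06).round(4), 'hull diam', [round(np.linalg.norm(onz(f,*pts[i],.06)-onz(f,*pts[j],.06)),3) for i,j in((pts[:,0].argmin(),pts[:,0].argmax()),(0,-1))])
    
f=cam('side');cv2.imwrite('pics/side1.png',cv2.resize(f['frame'][130:330,280:560],None,fx=2.8,fy=2.8))
E
```

```text
scene red [282, 297, 14, 10, 77] [288.7, 301.9] top [284, 297] bot [294, 306]
scene blue [413, 99, 16, 24, 66] [420.2, 111.0] top [427, 99] bot [414, 122]
scene blue [428, 112, 93, 80, 4152] [475.1, 151.6] top [461, 112] bot [492, 191]
scene blue [305, 205, 6, 5, 21] [307.6, 207.3] top [307, 205] bot [309, 209]
scene green [292, 246, 19, 37, 88] [297.7, 263.0] top [308, 246] bot [305, 282]
scene green [308, 253, 32, 34, 103] [330.0, 273.5] top [334, 253] bot [315, 286]
  ell ((320.2361145019531, 267.4691162109375), (34.20844650268555, 40.710723876953125), 54.4041862487793) c [ 0.6202 -0.0339  0.06  ] hull diam [np.float64(0.092), np.float64(0.099)]
side red [360, 264, 8, 6, 25] [363.6, 266.9] top [366, 264] bot [363, 269]
side blue [247, 140, 77, 44, 1795] [284.7, 161.2] top [285, 140] bot [282, 183]
side blue [214, 161, 19, 15, 48] [223.7, 167.9] top [217, 161] bot [232, 175]
side blue [169, 167, 52, 29, 359] [194.2, 183.2] top [198, 167] bot [184, 195]
side blue [215, 168, 9, 10, 15] [219.6, 173.1] top [215, 168] bot [223, 177]
side blue [293, 224, 3, 13, 32] [293.9, 230.2] top [293, 224] bot [295, 236]
wrist red [183, 416, 35, 16, 440] [200.1, 423.3] top [209, 416] bot [188, 431]
wrist blue [16, 169, 21, 22, 359] [25.8, 179.5] top [21, 169] bot [29, 190]
wrist green [140, 196, 113, 114, 836] [213.6, 234.7] top [178, 196] bot [221, 309]
  ell ((190.2234344482422, 254.72970581054688), (113.92742919921875, 127.82169342041016), 121.8301773071289) c [ 0.6099 -0.0322  0.06  ] hull diam [np.float64(0.101), np.float64(0.109)]
wrist green [127, 220, 36, 86, 377] [137.0, 264.2] top [136, 220] bot [162, 305]
  ell ((163.20620727539062, 259.04278564453125), (69.13341522216797, 96.9144515991211), 159.63914489746094) c [ 0.5855 -0.0362  0.06  ] hull diam [np.float64(0.062), np.float64(0.081)]
```

View pics/side1.png

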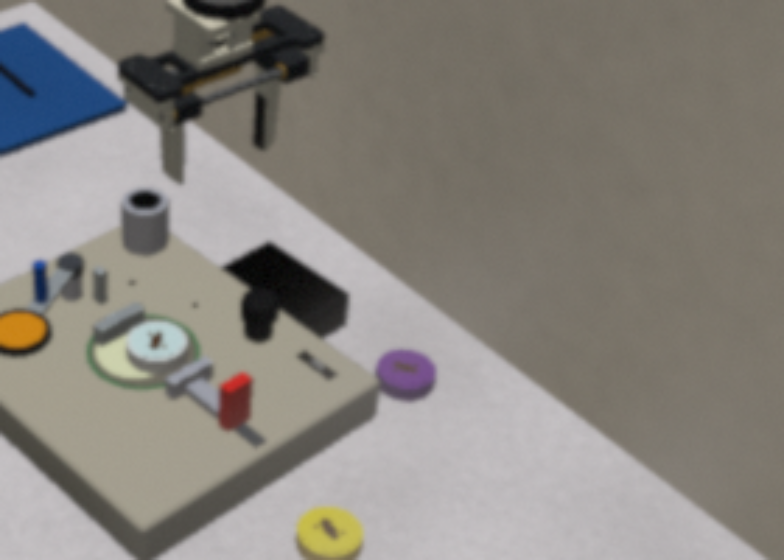

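Run:
```python
from h import *
for n in('scene','wrist'):
    f=cam(n)
    pts=np.vstack([p for s,c,p in blobs(f,'green')])
    w=np.array([onz(f,u,v,.06)[:2] for u,v in pts])*1000
    (c,r)=cv2.minEnclosingCircle(w.astype(np.float32)); A=np.c_[2*w,np.ones(len(w))];s=np.linalg.lstsq(A,(w**2).sum(1),rcond=None)[0]
    print(n,'ring minenc',c,r,'lsq',s[:2],np.sqrt(s[2]+s[0]**2+s[1]**2))
    C=s[:2]
    piv=onz(f,*((143,122) if n=='wrist' else (336,217)),.105)[:2]*1000
    b=[b for b in blobs(f,'blue') if b[0][4]<400 and abs(b[1][0]-(26 if n=='wrist' else 307))<10][0]
    peg=onz(f,*b[1],.148 if n=='wrist' else .140)[:2]*1000
    t=blobs(f,'red')[0]
    box=cv2.minAreaRect(t[2].astype(np.int32)); tab=onz(f,*box[0],.113)[:2]*1000
    print('piv',piv,np.linalg.norm(piv-C),'yaw(deg of +y)',np.degrees(np.arctan2(*(piv-C)[::-1]))-90,'peg',peg,np.linalg.norm(peg-piv),'tab',tab,np.linalg.norm(tab-C),np.degrees(np.arctan2(*(C-tab)[::-1]))-90,box)
```

```text
scene ring minenc (606.5394287109375, -33.0382080078125) 56.301937103271484 lsq [606.97563881 -32.45526081] 53.71574656739583
piv [597.20624559  82.41581608] 115.28575519616885 yaw(deg of +y) 4.861113091105267 peg [538.44374071  51.68649021] 66.31231746972871 tab [ 621.10557676 -166.21133803] 134.50034698149065 6.030337064275713 ((288.7413635253906, 301.89654541015625), (13.184369087219238, 5.570859909057617), 21.801406860351562)
wrist ring minenc (609.137451171875, -35.17707443237305) 55.57487106323242 lsq [609.16151204 -35.16142226] 53.763922543501536
piv [601.81886256  79.60872226] 115.00478501461656 yaw(deg of +y) 3.66062311640097 peg [544.69679229  45.35796057] 66.60364545716264 tab [ 623.28072339 -164.69734879] 130.30314036738977 6.220592115444248 ((200.0529327392578, 423.188232421875), (13.268494606018066, 33.9765510559082), 85.60128784179688)
```

Pose is consistent across both views: base centre ≈ (608, -34), yaw ≈ 5°, pivot distance 115, peg radius 66. I'll move above the tab and look from close by.

Call:
drive_tool:
  increments:
    - [15,-26,41,-2,0,0,0.6]
    - [30,-52,82,-5,0,0,0.6]
    - [45,-78,123,-5,0,0,0.6]
    - [58,-103,164,-5,0,0,0.6]
    - [58,-103,164,-5,0,0,0.6]
    - [58,-103,164,-5,0,0,0.6]

```text
time: 1.2
tool_pos: [0.6226, -0.1636, 0.1609]
orientation: [0.521, 0.478, 0.521, -0.477]
ft_force: [0.2, 0.6, 0.7]
grip_width: 0.0559
```

Run:
```python
from h import *
f=cam('wrist');cv2.imwrite('pics/w2.png',f['frame'])
o=monitor.get_obs();print(o['tool_pos'],o['time'],o['grip_width'],o['ft_force'])
M=rot(o['orientation']);print(M.round(3))
for s,c,p in blobs(f,'red',100): print(s,c,cv2.minAreaRect(p.astype(np.int32)), [onz(f,*c,z).round(4) for z in(.113,.095)])
print(proj(f,[.622,-.165,.113]))
```

```text
[ 0.62298049 -0.16283302  0.1610127 ] 1.25 0.05530429947327329 [-0.24412279  0.28017689  1.20825023]
[[ 0.001  0.996  0.088]
 [ 0.001  0.088 -0.996]
 [-1.     0.001 -0.   ]]
[ 296  256   48   22 1016] [319.5 266.2] ((319.5, 266.5), (21.0, 47.0), 90.0) [array([ 0.622 , -0.1662,  0.113 ]), array([ 0.6227, -0.1727,  0.095 ])]
[319.61868774 264.35150631]
```

View pics/w2.png

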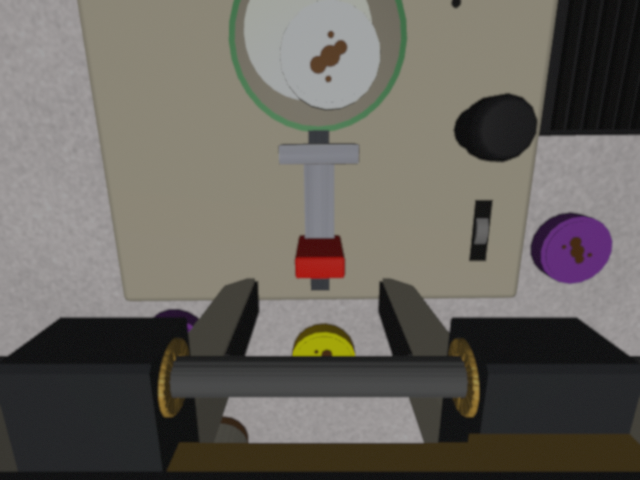

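The view shows the tab top (319,266) square to the tool, the white dish (330,58) about 7 mm right of the window's centre (inside the 20 mm limit) and the eyepiece (497,127) clear of the fingers. Descend and grip the tab.

Call:
drive_tool:
  increments:
    - [40,0,3,0,0,0,0.6]
    - [75,0,3,0,0,0,0.6]
    - [83,0,3,0,0,0,0.6]
    - [83,0,3,0,0,0,0.2]
    - [83,0,3,0,0,0,0.0]
    - [83,0,3,0,0,0,0.0]

```text
time: 2.0
tool_pos: [0.6234, -0.167, 0.079]
orientation: [0.522, 0.478, 0.521, -0.477]
ft_force: [12.1, 2.7, -2.6]
grip_width: 0.0305
```

Call:
drive_tool:
  increments:
    - [0,1,-5,0,0,0,0]
    - [0,1,-10,0,0,0,0]
    - [0,1,-15,0,0,0,0]
    - [0,1,-20,0,0,0,0]
    - [0,1,-24,0,0,0,0]
    - [0,1,-24,0,0,0,0]

```text
time: 2.75
tool_pos: [0.6215, -0.1431, 0.0789]
orientation: [0.522, 0.478, 0.521, -0.477]
ft_force: [-1.5, -0.9, 8.0]
grip_width: 0.0297
```

Run:
```python
from h import *
f=cam('wrist');cv2.imwrite('pics/w3.png',f['frame'])
o=monitor.get_obs();print(o['tool_pos'],o['ft_force'])
g=cv2.cvtColor(f['frame'],cv2.COLOR_BGR2HSV)
```

```text
[ 0.62145735 -0.14304489  0.07886201] [-1.47332157 -1.31077958  7.40808847]
```

View pics/w3.png

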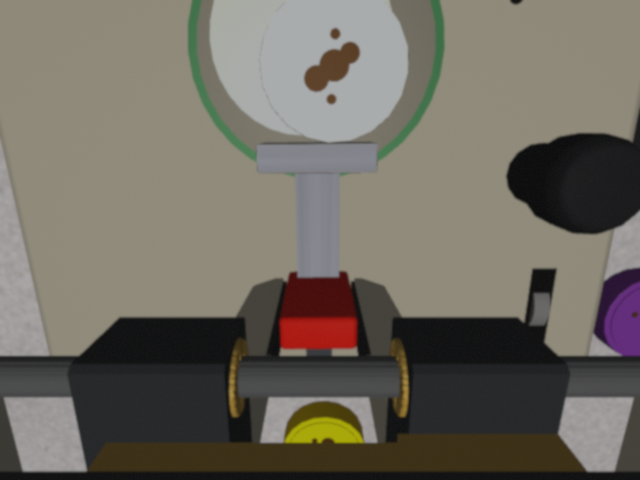

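The plate is now touching the dish (330,60); about 8–10 mm remains.

Call:
drive_tool:
  increments:
    - [0,0,-2,0,0,0,0]
    - [0,0,-4,0,0,0,0]
    - [0,0,-5,0,0,0,0]
    - [0,0,-6,0,0,0,0]
    - [0,0,-6,0,0,0,0]

```text
time: 3.42
tool_pos: [0.621, -0.1378, 0.0789]
orientation: [0.522, 0.478, 0.521, -0.478]
ft_force: [-1.9, -2.9, 7.1]
grip_width: 0.0299
```

Call:
drive_tool:
  increments:
    - [0,0,-1,0,0,0,0]
    - [0,0,-2,0,0,0,0]
    - [0,0,-2,0,0,0,0]

```text
time: 3.8
tool_pos: [0.6208, -0.1358, 0.0789]
orientation: [0.522, 0.478, 0.521, -0.478]
ft_force: [-1.0, -1.7, 7.1]
grip_width: 0.0299
```

Call:
drive_tool:
  increments:
    - [0,0,-1,0,0,0,0]
    - [0,0,-2,0,0,0,0]
    - [0,0,-2,0,0,0,0]

```text
time: 4.18
tool_pos: [0.6206, -0.1341, 0.0788]
orientation: [0.522, 0.478, 0.521, -0.478]
ft_force: [-1.2, -3.9, 7.8]
grip_width: 0.0299
```

Call:
drive_tool:
  increments:
    - [0,0,-1,0,0,0,0]
    - [0,0,-1,0,0,0,0]

```text
time: 4.42
tool_pos: [0.6206, -0.1341, 0.0789]
orientation: [0.522, 0.478, 0.52, -0.478]
ft_force: [0.1, -7.0, 7.2]
grip_width: 0.0298
```

Call:
drive_tool:
  increments:
    - [0,0,-1,0,0,0,0]
    - [0,0,-1,0,0,0,0]
    - [0,0,-1,0,0,0,0]
    - [0,0,-1,0,0,0,0]

```text
time: 4.92
tool_pos: [0.6206, -0.134, 0.0789]
orientation: [0.522, 0.478, 0.52, -0.479]
ft_force: [0.2, -9.3, 6.6]
grip_width: 0.03
```

Run:
```python
from h import *
f=cam('scene');cv2.imwrite('pics/s4.png',cv2.resize(f['frame'][180:340,215:415],None,fx=3.5,fy=3.5,interpolation=cv2.INTER_CUBIC))
print(monitor.get_obs()['ft_force'])
```

```text
[ 0.01804333 -8.52739118  5.91134877]
```

View pics/s4.png

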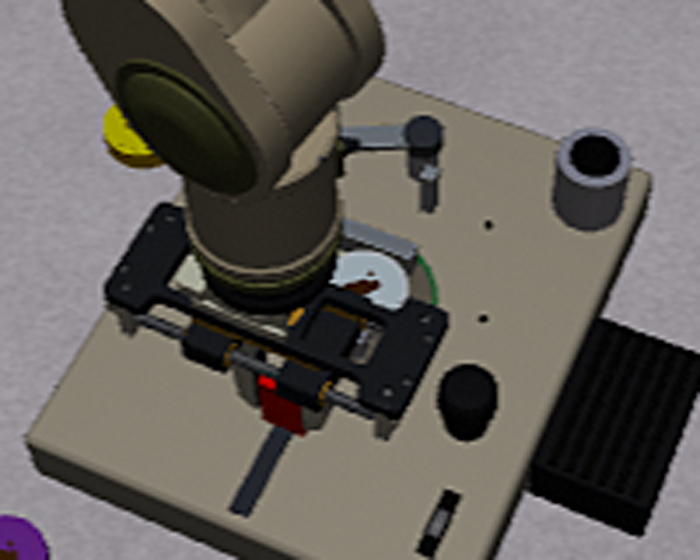

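The dish is against the fixed jaw with about 9 N on the tab and a stalled jaw, so it is nipped. Release, lift and go above the peg.

Call:
drive_tool:
  increments:
    - [0,0,0,0,0,0,0.5]
    - [0,0,0,0,0,0,0.6]
    - [-50,0,0,0,0,0,0.6]
    - [-110,0,0,0,0,0,0.6]
    - [-115,-15,-45,0,0,0,0.6]
    - [-115,-31,-92,0,0,0,0.6]
    - [-115,-47,-139,0,0,0,0.6]
    - [-115,-62,-185,0,0,0,0.6]
    - [-115,-62,-185,0,0,0,0.6]

```text
time: 6.1
tool_pos: [0.5406, 0.0522, 0.1927]
orientation: [0.522, 0.476, 0.524, -0.476]
ft_force: [0.9, -1.5, -0.3]
grip_width: 0.0558
```

Run:
```python
from h import *
f=cam('wrist');cv2.imwrite('pics/w5.png',f['frame'])
o=monitor.get_obs();print(o['tool_pos'],o['time'],o['ft_force'],o['grip_width']);M=rot(o['orientation'])
for s,c,p in blobs(f,'blue',60):
    print(s,c)
    for z in(.148,.127): P=onz(f,*c,z);print(z,P.round(4),'tool mm',(M.T@(P-o['tool_pos'])*1000).round(1))
g=cam('side')
for s,c,p in blobs(g,'blue',10): print('side',s,c)
```

```text
[0.54157548 0.04982957 0.19274771] 6.15 [ 0.70588225 -0.90249121 -0.74070757] 0.05574628072351295
[314 265  21  21 353] [324.3 274.9]
0.148 [0.5431 0.0458 0.148 ] tool mm [44.7  1.2  4.2]
0.127 [0.5442 0.0377 0.127 ] tool mm [65.7  1.5 12.4]
side [247 146  24  26 293] [260.3 157.2]
side [301 151   4   5  10] [302.2 152.6]
side [214 161  19  15  48] [223.7 167.9]
side [126 167   8   9  20] [129.6 171.2]
side [169 167  52  29 358] [194.2 183.2]
side [214 167  10  11  17] [219.1 172.6]
side [133 175   8   4  12] [136.5 176.7]
side [293 224   3  13  33] [293.9 230. ]
```

View pics/w5.png

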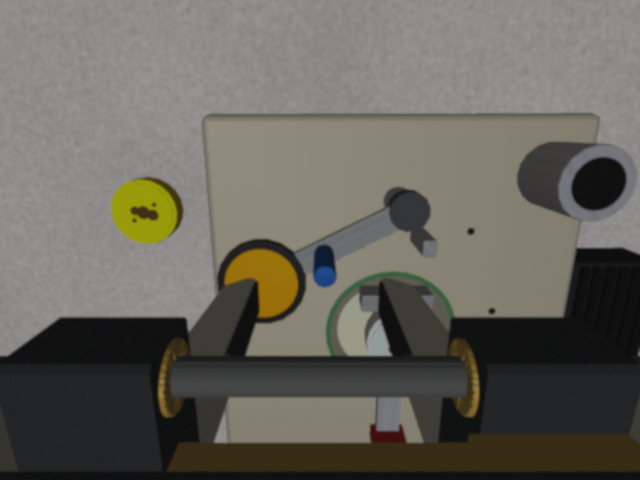

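The peg's bright top (324,275) lies between the fingers and the pivot cap is at (410,210). Descend and pinch, and refine the arc from this view.

Call:
drive_tool:
  increments:
    - [40,1,4,0,0,0,0.6]
    - [75,1,4,0,0,0,0.6]
    - [81,1,4,0,0,0,0.6]
    - [81,1,4,0,0,0,0.2]
    - [81,1,4,0,0,0,0.0]
    - [81,1,4,0,0,0,0.0]
    - [81,1,4,0,0,0,0.0]

```text
time: 7.08
tool_pos: [0.5439, 0.044, 0.1123]
orientation: [0.522, 0.478, 0.521, -0.477]
ft_force: [0.1, -0.9, -0.3]
grip_width: 0.0204
```

Run:
```python
from h import *
f=cam('wrist')
o=monitor.get_obs();t=o['tool_pos'];M=rot(o['orientation']);print(t,o['ft_force'])
# pivot from base estimate
for piv in (np.array([.600,.081]),np.array([.602,.0795])):
    r=t[:2]-piv;print('radius',np.linalg.norm(r),np.degrees(np.arctan2(r[1],r[0])))
    r*=.065/np.linalg.norm(r)
    for a in(.2,.4,.6,.8,.95,1.05,1.1,1.15):
        d=np.r_[R.from_euler('z',a).as_matrix()[:2,:2]@r-r,0]; print(a,(M.T@d*1000).round(1))
```

```text
[0.54377882 0.04399935 0.1121293 ] [-0.01045287  0.83873601  0.79453866]
radius 0.06730430504485813 -146.65002103072104
0.2 [ 0.   7.3 10.7]
0.4 [ 0.  16.5 19.8]
0.6 [ 0.  27.4 26.9]
0.8 [ 0.  39.5 31.7]
0.95 [ 0.  49.  33.6]
1.05 [ 0.  55.5 34.1]
1.1 [ 0.  58.8 34.1]
1.15 [ 0.1 62.  34. ]
radius 0.06819092484039725 -148.62704096650836
0.2 [ 0.   6.9 11. ]
0.4 [ 0.  15.8 20.4]
0.6 [ 0.  26.5 27.8]
0.8 [ 0.  38.4 33. ]
0.95 [ 0.  47.8 35.3]
1.05 [ 0.  54.3 36. ]
1.1 [ 0.  57.6 36.1]
1.15 [ 0.1 60.8 36.1]
```

Call:
drive_tool:
  increments:
    - [0,0,0,0,0,0,0]
    - [0,0,0,0,0,0,0]
    - [0,3,5,0,0,0,0]
    - [0,7,11,0,0,0,0]
    - [0,11,15,0,0,0,0]
    - [0,16,20,0,0,0,0]
    - [0,21,24,0,0,0,0]
    - [0,27,27,0,0,0,0]
    - [0,27,27,0,0,0,0]

```text
time: 8.25
tool_pos: [0.5701, 0.0179, 0.1119]
orientation: [0.52, 0.476, 0.522, -0.48]
ft_force: [-8.4, -2.7, 15.1]
grip_width: 0.0135
```

Call:
drive_tool:
  increments:
    - [-1,4,2,0,0,0,0]
    - [-2,8,4,0,0,0,0]
    - [-2,12,5.5,0,0,0,0]
    - [-2,17,7,0,0,0,0]
    - [-2,22,8,0,0,0,0]
    - [-2,26,8,0,0,0,0]
    - [-2,26,8,0,0,0,0]

```text
time: 9.12
tool_pos: [0.5947, 0.0082, 0.1122]
orientation: [0.519, 0.475, 0.522, -0.482]
ft_force: [-7.2, -14.5, 2.4]
grip_width: 0.0136
```

Run:
```python
from h import *
f=cam('scene');cv2.imwrite('pics/s6.png',cv2.resize(f['frame'][180:340,215:415],None,fx=3.5,fy=3.5,interpolation=cv2.INTER_CUBIC))
o=monitor.get_obs();t=o['tool_pos'];print(t,o['ft_force'],o['grip_width'])
for p in ((.6,.081),(.602,.0795)):
    r=t[:2]-p;print(np.linalg.norm(r),np.degrees(np.arctan2(r[1],r[0])))
```

```text
[0.5946402  0.00817485 0.11216867] [ -6.96932608 -13.66684577   1.0459145 ] 0.013405330274552828
0.07302212173090632 -94.20927375221099
0.07170386313140772 -95.89130330288977
```

View pics/s6.png

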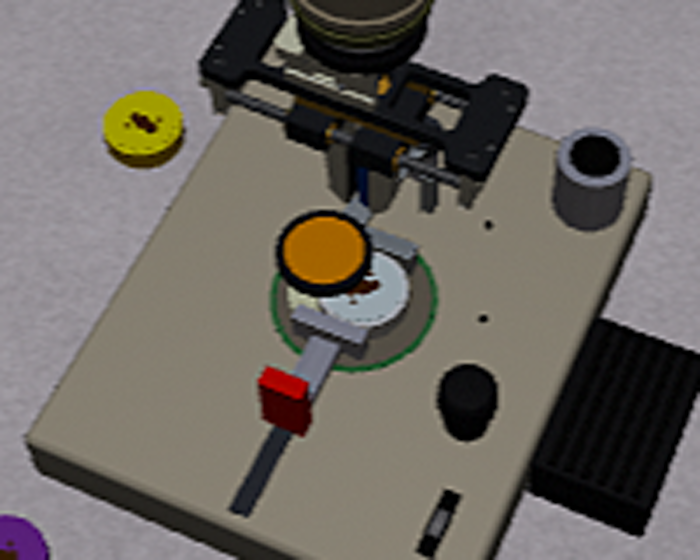

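The arm is about 1.0 rad along (filter at (323,255), dish still between the jaws), and the side force shows the real arc is ~6 mm further out. I'll ease outward and push on to the stop.

Call:
drive_tool:
  increments:
    - [0,2,3,0,0,0,0]
    - [0,5,6,0,0,0,0]
    - [0,8,6,0,0,0,0]
    - [0,10,6,0,0,0,0]
    - [0,10,6,0,0,0,0]

```text
time: 9.8
tool_pos: [0.6058, 0.0068, 0.1122]
orientation: [0.52, 0.475, 0.523, -0.48]
ft_force: [-5.8, -4.0, -1.0]
grip_width: 0.0131
```

Call:
drive_tool:
  increments:
    - [0,2,0,0,0,0,0]
    - [0,2,0,0,0,0,0]
    - [0,2,0,0,0,0,0]

```text
time: 10.18
tool_pos: [0.6069, 0.0068, 0.1121]
orientation: [0.519, 0.475, 0.523, -0.481]
ft_force: [-8.9, -3.8, 0.6]
grip_width: 0.0133
```

Call:
drive_tool:
  increments:
    - [0,2,0,0,0,0,0]
    - [0,4,0,0,0,0,0]
    - [0,4,0,0,0,0,0]

```text
time: 10.55
tool_pos: [0.6074, 0.0066, 0.112]
orientation: [0.518, 0.473, 0.525, -0.483]
ft_force: [-18.5, -4.5, 10.3]
grip_width: 0.0128
```

Run:
```python
from h import *
f=cam('scene');cv2.imwrite('pics/s7.png',cv2.resize(f['frame'][180:340,215:415],None,fx=3.5,fy=3.5,interpolation=cv2.INTER_CUBIC))
for n in('scene','side'):
    f=cam(n)
    H,S,V=cv2.split(cv2.cvtColor(f['frame'],cv2.COLOR_BGR2HSV));m=((H>10)&(H<20)&(S>200)&(V>120)).astype(np.uint8)
    k,l,s,c=cv2.connectedComponentsWithStats(m);C=np.array([608.5,-34])
    for i in range(1,k):
        if s[i][4]>60:
            e=cv2.fitEllipse(cv2.convexHull(np.argwhere(l==i)[:,::-1].astype(np.int32)))
            P=onz(f,*e[0],.102)[:2]*1000;d=P-C;print(n,s[i],P,'in base',R.from_euler('z',-5,degrees=True).as_matrix()[:2,:2]@d)
o=monitor.get_obs();print(o['tool_pos'],o['ft_force'],o['time'])
```

```text
scene [305 246  23  19 347] [607.99783408 -32.16650781] in base [-0.34045565  1.87028184]
side [322 237  19  13 188] [610.56342099 -34.67572362] in base [ 1.99667586 -0.85299128]
[0.60739908 0.00659116 0.11196451] [-18.41178171  -5.05295917  10.03565112] 10.7
```

View pics/s7.png

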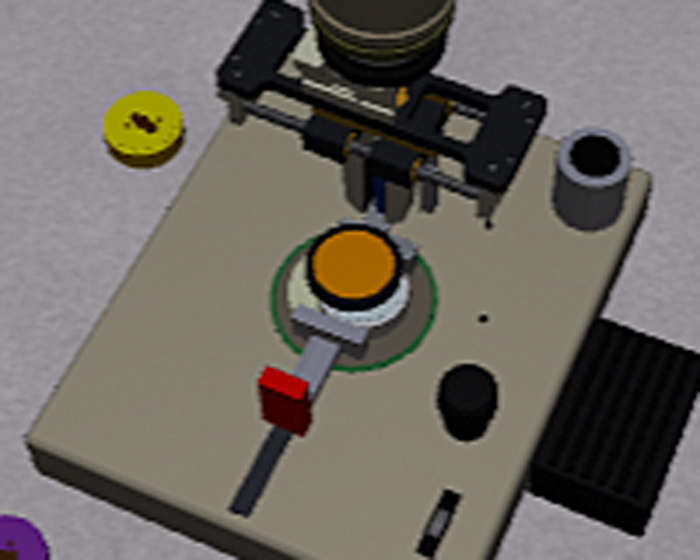

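The filter (355,262) is centred over the window to within 2 mm and the push has climbed against the stop. I'll ease 2 mm, settle and hand in.

Call:
drive_tool:
  increments:
    - [0,-2,0,0,0,0,0]
    - [0,-2,0,0,0,0,0]
    - [0,-2,0,0,0,0,0]
    - [0,-2,0,0,0,0,0]
    - [0,-2,0,0,0,0,0]

```text
time: 11.32
tool_pos: [0.6072, 0.0066, 0.112]
orientation: [0.518, 0.474, 0.524, -0.482]
ft_force: [-12.4, -4.5, 4.8]
grip_width: 0.0132
```

Run:
```python
from h import *
f=cam('scene');C=np.array([608.5,-34]);B=R.from_euler('z',-5,degrees=True).as_matrix()[:2,:2]
t=blobs(f,'red')[0];print('tab top base',B@(onz(f,*cv2.minAreaRect(t[2].astype(np.int32))[0],.113)[:2]*1000-C))
o=monitor.get_obs();print(o['tool_pos'],o['ft_force'],o['grip_width'],o['time'])
```

```text
tab top base [  0.68160248 -99.74437751]
[0.6071797  0.00659014 0.11205383] [-13.36697057  -4.6437853    5.37178007] 0.013260012539305649 11.375
```

The tab is at y = -99.7 mm (it should be -100 when shut), and the filter arm held its position at the stop as the push eased to 13 N.

```bash
python3 -c "
from workcell import robot
print(robot.finish_job())"
```

```text
the job is handed in; nothing more can be done
None
```

The job is handed in at about 11.4 s, with the dish nipped between the jaws and the gripper still holding the filter arm at its stop. The hand-in reports no verdict, so the result rests on the checks below.

- **Clamp:** I gripped the red tab and slid the jaw until it stalled on the dish at about 9 N. After release the tab measured y = -99.7 mm, against -100 mm expected when shut.
- **Filter arm:** I pinched the blue peg and swung the arm until the push rose to 18 N with almost no further movement, then eased to about 13 N. The filter measured within about 2 mm of the window's centre in both views.
- **Dish:** It was about 7 mm off the window's centre along the jaws before clamping, within the 20 mm limit. I did not measure it again once the filter covered it.
- **Bystanders:** The eyepiece looked unmoved in the last picture. The gripper did not go near the bottle or jar, but I did not check either one at the end.
- **Disagreement:** My first estimate of the pivot put the swing about 6 mm too close in. This showed as roughly 14 N of side force on the peg, which I corrected part-way through the swing.

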